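Pull the analyser's air filter for inspection

ROBOT

A 6-joint arm with a two-finger parallel gripper is mounted at the origin on the work surface. World frame = base frame: x ahead of the robot, y to its left, z up, the work surface at z = 0. Lengths are in m, angles in rad, forces in N, time in s.
With the tool pointing down it reaches from about 0.375 to 0.825 m from the base axis. Payload 5.5 kg.
Tool frame: the origin (TCP) lies midway between the tips of the shut fingers; the grasp point (between the pads) lies 19 mm behind it; z points along the fingers, x is the direction in which the jaws open and shut, and the axes are right-handed (so a half turn about z gives the same grasp; the last joint's range is limited). The gripper opens to 85 mm and grips with 20 to 120 N. Pads are 22 mm wide; open, the fingers measure 114 mm over their backs; the gripper's body (76 mm by 85 mm) begins 54 mm behind the grasp point. The pads swing forward as they close: fully open they stand 13 mm farther back than shut.
Start: joints at [1.259, 0.314, -0.047, 1.21, 0, 1.571], TCP at [0.184, 0.571, 0.231] pointing down, gripper open.
Joint ranges: [-2.67, 2.67], [-0.69, 1.73], [-1.03, 1.25], [-2.08, 2.16], [-1.42, 1.45], [-3.14, 3.14]. Speed limits (rad/s): [2.39, 2.39, 3.01, 3.14, 3.14, 3.14].

INTERFACE

Orientations are given as a rotation vector (axis times angle).
In Python, from bench import sensors, read_camera, camera_model, ticket gives the robot as it stands. The module is installed in compiled form; this text tells all that it offers.
- The arm moves only by the shell command python3 -m jog 'ROWS' [OPENING]. ROWS is JSON, a list of rows, each a list of 4 numbers: the shift along the tool's x, y, z in m, then the turn about the tool's z in degrees. In form: [[x, y, z, twist], ...]. A call has exactly 10 rows; each row is the pose to reach, as a shift and turn from the pose commanded when the call began, along the tool's axes at that moment; what a row does not reach only later rows make up. A row lasts 1/8 s, in which the tool goes at most 62.5 mm and 10.7 degrees, less where a joint would pass 70% of its speed; a pose out of reach is approached as far as the arm can. A call with a gripper value outside its range is refused whole. OPENING is the closure, from -1 (fully open) to 1 (shut), set as the call begins (- or left out, the last holds). The fingers move at their own pace and stop on an object; the grip force is fixed at half the most. Time passes only in rows, so rows that repeat a pose let the fingers close, or fill a call up. It gives the time, the measured TCP pose, the force and the opening at its end, in the units of the state.
- sensors.observe(): the state, without advancing time (a new reading comes with each control period).
- read_camera(name): name is "scene" or "top"; returns the picture (420x560x3 uint8, blue, green, red); there is no depth.
- camera_model(name): a dict with "intrinsics" (3x3 intrinsics, pixels), "extrinsics" (4x4, takes a point from camera to world coordinates). Camera axes: x right, y up, looking along -z (the intrinsics and any distortion apply to the point x, -y, -z); pixel columns grow to the right and rows downward; lengths in m; the calibration is good to about 2 mm. A picture is of the moment at which its call begins. camera_model takes no time and is no camera call.
- ticket.sign_off(): hands the job in, once; it reports no verdict.
The state is a dict: "time_s": time; "joint_pos": joint angles; "qd": joint speeds; "joint_torque": joint torques, N m; "tcp_pos": TCP position; "eef_rot": TCP orientation; "contact_force": force on the tool from outside, world axes, zero at the start; "wrist_torque": the same for the moment, N m; "finger_gap": finger opening in m.
Only numpy, scipy, OpenCV 4.12 (cv2) and the standard library are available. Lean on these libraries where they do the work, as an engineer would, in place of code of your own. Each camera call takes 0.05 s, during which the arm holds its last target.

TASK

Check the air filter of the thermal analyser: slide the furnace fully home against the balance housing so that the louvred flap beside it is free, lift the flap until it stands upright, and draw the filter plate up out of its slot. Keep the filter upright, carry it over the middle of the steel tray so that its dust falls there, and finish while still holding it there, steady and clear of the tray; leave the flap standing open, the furnace home, and everything else on the bench where it is.

Things in the scene. Friction and masses are not known exactly. Their poses are not given: they have to be found in the camera images.
- analyser: Thermal analyser fixed on the bench: low blue-grey base, 326 x 544 mm over its skirt, deck 100 mm high. Origin: underside centre; -x is its front (towards the robot), +y its left; placed with some yaw. Balance housing: block on its right half, analyser x -70 to 120 mm, y -250 to -80 mm, top 225 mm above the bench. The filter stands in a well under the flap at the left.
- furnace (a joint): Furnace: blue-grey block with perforated dark middle, 170 mm (x) by 130 mm (y), top 227 mm above the bench, on a slide along analyser y. 0 m = home, at its stop by the balance housing; grows to the left (+y), stop at 0.15. Starts 0.08 to 0.145 open, over the rear of the flap. 1.5 kg, friction 3 N, stays where left. At home its left side is at analyser y = 60 mm.
- furnace_grip (a point): Centre of the furnace's handle: round black bar 16 mm thick, 146 mm long, along analyser y, held by two arms 47 mm either side of the centre; axis 50 mm in front of the furnace's front face, 212 mm above the bench. Moves with the furnace; at home it is at analyser x = -110 mm, y = -5 mm.
- flap (a joint): Louvred filter flap: flat blue-grey plate 120 mm (x) by 110 mm (y), 5 mm thick, lying on the deck's left part, top 105 mm above the bench. Hinged at its rear edge, axis along analyser y through point flap_hinge. 0 rad = shut, grows as the front edge lifts, pi/2 = upright, stop at 1.92. Stiff hinge: it stays at any angle where it is left; 2 to 3 N at the pull moves it.
- flap_pull (a point): Centre of the flap's pull: round steel bar 10 mm thick, parallel to the hinge, on two posts 32 mm either side of the centre. Shut, its axis is 140 mm above the bench (35 mm above the flap's top face), 100 mm in front of the hinge line and 40 mm above it. Swings with the flap.
- flap_hinge (a point): Middle of the flap's hinge line, at analyser x = -5 mm, y = 170 mm, 100 mm above the bench.
- filter_slot (a point): Centre of the filter slot's mouth, in the floor of the well under the flap: analyser x = -65 mm, y = 170 mm, 50 mm above the bench. The well is open at deck level, 100 mm (x) by 90 mm (y). The slot is 88 mm (x) by 17 mm (y), its bottom 12 mm above the bench.
- filter: Filter plate, hidden under the shut flap: grey plastic frame, pale pleats, 85 mm long (its x), 14 mm thick (its y), 70 mm high, plus a tab 30 x 8 mm, 9 mm high, mid-top. 0.08 to 0.17 kg. Origin: centre of its lower edge, z up. It stands in its slot, length along analyser x, lower edge 12 mm above the bench; its upper 32 mm stand free in the well, 38 mm from the walls either side. It lifts straight up.
- tray: Stainless steel tray on the bench left of the analyser, 220 mm (its x) by 150 mm (its y), rim 25 mm high. Origin: underside centre.
- pan_tin: A round aluminium pan tin, 64 mm across, 22 mm high, on top of the balance housing; bystander. Origin: underside centre.
- crucible_block: An aluminium crucible block with eight holes, 50 x 80 x 22 mm, on the deck in front of the balance housing; bystander. Origin: underside centre.
- vial: A small capped glass vial, 28 mm across, 55 mm high, beyond the tray; bystander. Origin: underside centre.
- solvent: A brown glass bottle, 66 mm across, 150 mm high, beyond the tray; bystander. Origin: underside centre.
- spatula: A slim steel spatula, 140 x 12 mm, lying on the deck along its front edge, between crucible block and flap; bystander. Origin: underside centre.
- screwdriver: A black-handled screwdriver lying on the bench at the robot's right; bystander. Origin: underside, near its middle.

How it is judged:
By the outcome, as a careful person would: the job done as asked, in the order asked, and still so for the second after the job is handed in, while the arm keeps its last pose, push and grip.
It also fails if it takes over 62 s, if anything falls off the work surface, if the arm or the gripper's body presses on something with over 40 N, if the wrist force passes 120 N, or if a joint passes its speed limit or range.

## Working session

There is one attempt and no reset: what is moved stays moved. The work goes in short steps, Python scripts to look and compute and a shell command to move; the robot and the scene stay as the last step left them, time stands still between calls to the robot, and variables do not carry over. Pictures are saved under pics/ and viewed, and the job is handed in when it is done.

```bash
mkdir -p pics; python3 - <<'E'
from bench import sensors, read_camera, camera_model
import cv2
print(sensors.observe())
for n in("scene","top"):
    m=camera_model(n);print(n,m)
    cv2.imwrite(f"pics/{n}0.png",read_camera(n))
E
```

```text
{'time_s': 0.0, 'joint_pos': array([ 1.25902056e+00,  3.14235939e-01, -4.80708291e-02,  1.21020541e+00,
       -1.83417645e-05,  1.57083527e+00]), 'qd': array([ 0.00094301, -0.00010579, -0.00033104, -0.00064834, -0.00150599,
       -0.00023571]), 'joint_torque': array([ 2.78350153e-04, -5.39599371e+01,  3.39745653e+01,  1.91057817e-02,
       -2.38866260e-04, -1.59515758e-05]), 'tcp_pos': array([0.18387802, 0.57052216, 0.23043224]), 'eef_rot': array([ 2.53860619e+00,  1.84895612e+00, -2.16091459e-03]), 'contact_force': array([-0.05339178,  0.22505359,  0.03747699]), 'wrist_torque': array([ 0.00022983, -0.02412473, -0.03786756]), 'finger_gap': 0.08540583228858106}
scene {'intrinsics': array([[432.17521085,   0.        , 281.1370438 ],
       [  0.        , 432.17521085, 209.12868197],
       [  0.        ,   0.        ,   1.        ]]), 'extrinsics': array([[ 0.8195297 , -0.48059596,  0.31208749,  0.85376758],
       [ 0.57287632,  0.70001785, -0.42636573, -0.42519635],
       [-0.01355717,  0.52820691,  0.84900746,  1.07679058],
       [ 0.        ,  0.        ,  0.        ,  1.        ]])}
top {'intrinsics': array([[451.75763965,   0.        , 286.10456032],
       [  0.        , 451.75763965, 210.59565607],
       [  0.        ,   0.        ,   1.        ]]), 'extrinsics': array([[-0.01762841,  0.99612874, -0.08612073,  0.43367048],
       [-0.99976364, -0.01865763, -0.01116051,  0.03228876],
       [-0.01272412,  0.08590364,  0.9962222 ,  1.28944469],
       [ 0.        ,  0.        ,  0.        ,  1.        ]])}
```

View pics/scene0.png

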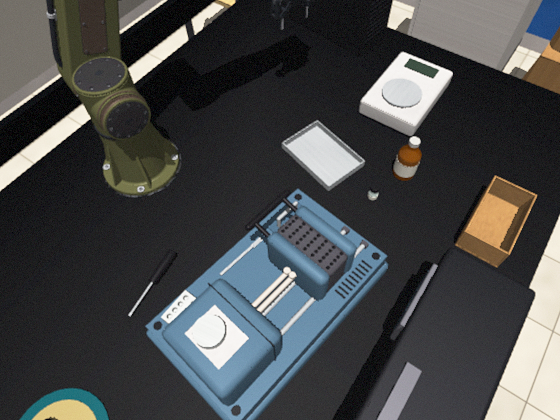

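View pics/top0.png

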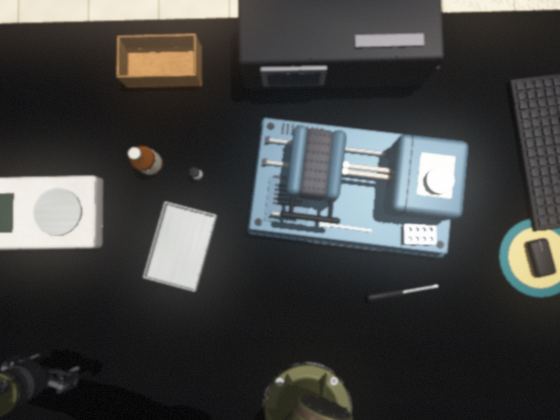

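The scene view shows the analyser at centre, furnace at about (310,250) and the tray at (322,155). The top view shows the analyser spanning (250..468, 118..255) with slight yaw, and the tray at about (180,246). Next I'll enlarge crops.

```bash
python3 - <<'E'
import cv2
a=cv2.imread("pics/top0.png")
def crop(im,x0,y0,x1,y1,s,fn):
    c=cv2.resize(im[y0:y1,x0:x1],None,fx=s,fy=s,interpolation=cv2.INTER_CUBIC)
    c=cv2.convertScaleAbs(c,alpha=1.4,beta=10)
    for k in range(x0-x0%20+20,x1,20):
        cv2.putText(c,str(k),((k-x0)*s,10),0,.35,(0,255,255)); cv2.line(c,((k-x0)*s,0),((k-x0)*s,4),(0,255,255))
    for k in range(y0-y0%20+20,y1,20):
        cv2.putText(c,str(k),(0,(k-y0)*s),0,.35,(0,255,255))
    cv2.imwrite(fn,c)
crop(a,235,110,475,265,3,"pics/c1.png")
crop(a,130,130,360,300,3,"pics/c2.png")
b=cv2.imread("pics/scene0.png")
crop(b,200,180,400,320,4,"pics/c3.png")
E
```

```text
(no output)
```

View pics/c1.png

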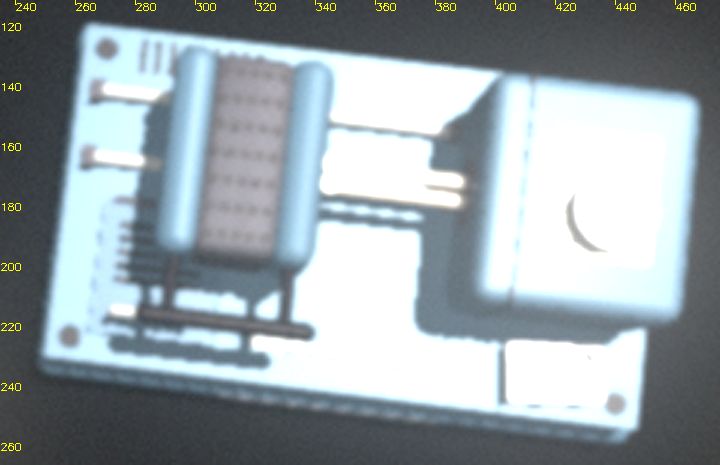

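View pics/c2.png

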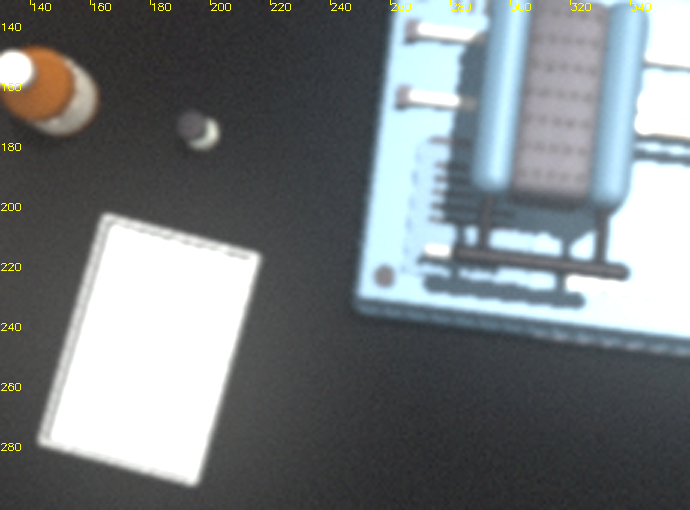

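View pics/c3.png

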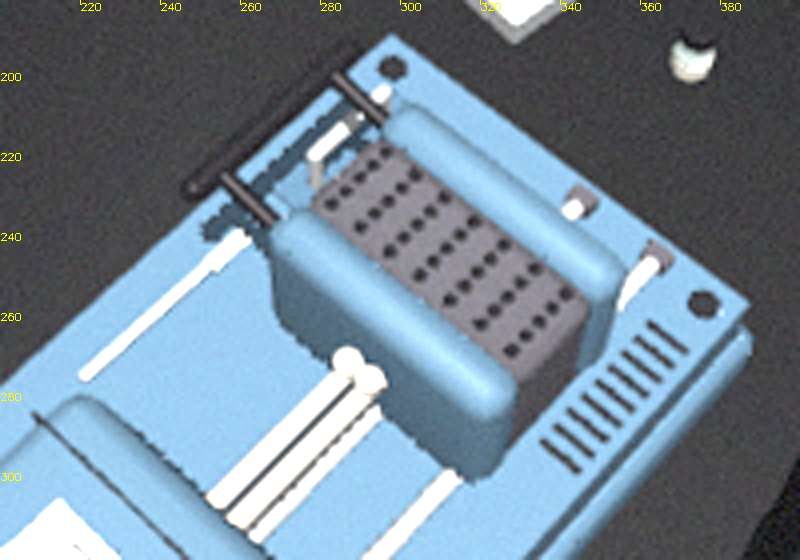

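```bash
cat > h.py <<'E'
import numpy as np
from bench import camera_model
from scipy.optimize import least_squares
M={n:camera_model(n) for n in("scene","top")}
def proj(n,P):
    m=M[n];E=m["extrinsics"];c=(np.asarray(P)-E[:3,3])@E[:3,:3]
    u=np.stack([c[...,0],-c[...,1],-c[...,2]],-1)@m["intrinsics"].T
    return u[...,:2]/u[...,2:]
def onplane(n,px,z):
    m=M[n];E=m["extrinsics"];K=m["intrinsics"]
    d=np.linalg.inv(K)@[px[0],px[1],1];d=E[:3,:3]@[d[0],-d[1],-d[2]];o=E[:3,3]
    return o+d*(z-o[2])/d[2]
def R(a):return np.array([[np.cos(a),-np.sin(a),0],[np.sin(a),np.cos(a),0],[0,0,1]])
def W(p,P):return R(p[2])@np.asarray(P,float)+[p[0],p[1],0]
E
python3 - <<'E'
from h import *
# two-view triangulate handle ends
def obs(p):
    q=p[3]
    o=[("top",[-.110,-.005+q+.073,.212],(281,214.3)),("top",[-.110,-.005+q-.073,.212],(339.3,220.8)),
       ("scene",[-.110,-.005+q+.073,.212],(290,191.3)),("scene",[-.110,-.005+q-.073,.212],(247.5,227.5)),
       ("top",[-.163,.272,.0],(249.7,234.3)),("top",[-.163,-.272,.0],(443.5,256.5)),
       ("scene",[-.105,.170+.034,.140],(297,202.5)),("scene",[-.105,.170-.034,.140],(277.7,219.5))]
    return o
def f(p): return np.concatenate([proj(n,W(p,P))-x for n,P,x in obs(p)])
s=least_squares(f,[.62,.0,-.1,.1],loss="soft_l1")
print(s.x,"\n",f(s.x).reshape(-1,2).round(1))
p=s.x
for z in(0,.03,.1):
  print(z,[proj("top",W(p,[a,b,z])).round(1).tolist() for a in(-.163,.163) for b in(.272,-.272)])
  print([proj("scene",W(p,[a,b,z])).round(1).tolist() for a in(-.163,.163) for b in(.272,-.272)])
for c in [(104/3+130,213/3+130)]: pass
T=[(165,201.5),(216.5,215.5),(196.5,291),(143.5,277)]
t=np.array([onplane("top",c,.025) for c in T]);print(t.round(3),t.mean(0))
E
```

```text
[ 0.60518461 -0.13590569 -0.1342705   0.11798889] 
 [[-2.7 -1.2]
 [-0.3 -0.6]
 [-1.1 -0.7]
 [-1.3  2.1]
 [-1.3 -0.3]
 [-4.4 -0.2]
 [-2.   0.6]
 [-0.7  0.5]]
0 [[248.4, 234.0], [439.1, 256.3], [262.2, 122.9], [449.0, 143.7]]
[[295.0, 203.3], [149.0, 340.3], [385.8, 272.0], [241.3, 441.1]]
0.03 [[247.4, 233.6], [442.6, 256.5], [261.5, 119.9], [452.7, 141.2]]
[[295.1, 197.7], [145.6, 336.9], [388.0, 267.3], [240.0, 440.1]]
0.1 [[244.8, 232.7], [451.6, 256.9], [259.8, 112.5], [462.0, 134.9]]
[[295.5, 183.7], [137.0, 328.4], [393.6, 255.7], [236.7, 437.5]]
[[0.575 0.388 0.025]
 [0.533 0.242 0.025]
 [0.324 0.299 0.025]
 [0.365 0.447 0.025]] [0.44913863 0.34406925 0.025     ]
```

```bash
cat > crop.py <<'E'
import cv2
def crop(im,x0,y0,x1,y1,s,fn,al=1.0):
    c=cv2.resize(im[y0:y1,x0:x1],None,fx=s,fy=s,interpolation=cv2.INTER_CUBIC)
    c=cv2.convertScaleAbs(c,alpha=al)
    for k in range(x0-x0%10+10,x1,10):
        cv2.putText(c,str(k),((k-x0)*s,10),0,.35,(0,255,255)); cv2.line(c,((k-x0)*s,0),((k-x0)*s,4),(0,255,255))
    for k in range(y0-y0%10+10,y1,10):
        cv2.putText(c,str(k),(0,(k-y0)*s),0,.35,(0,255,255))
    cv2.imwrite(fn,c)
E
python3 - <<'E'
from crop import *
a=cv2.imread("pics/top0.png")
b=cv2.imread("pics/scene0.png")
crop(a,240,110,350,250,5,"pics/d1.png",.8)
crop(a,385,120,475,265,4,"pics/d2.png",.8)
crop(b,235,175,400,305,5,"pics/d3.png",.9)
crop(b,135,270,285,420,4,"pics/d4.png",.9)
E
```

```text
(no output)
```

View pics/d1.png

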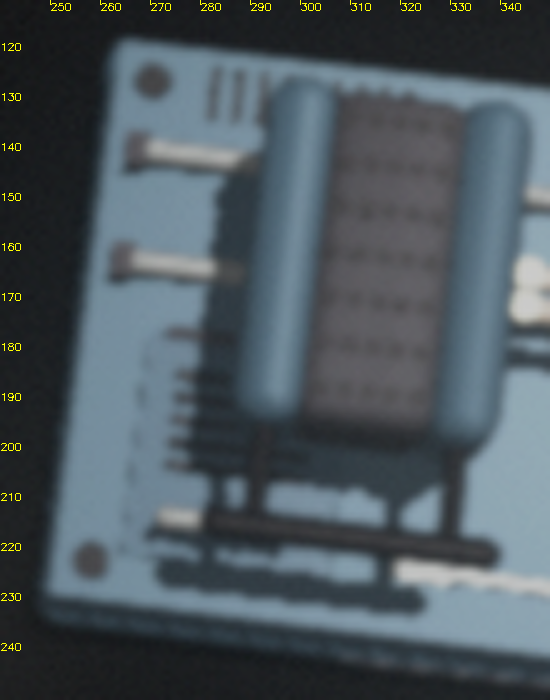

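View pics/d2.png

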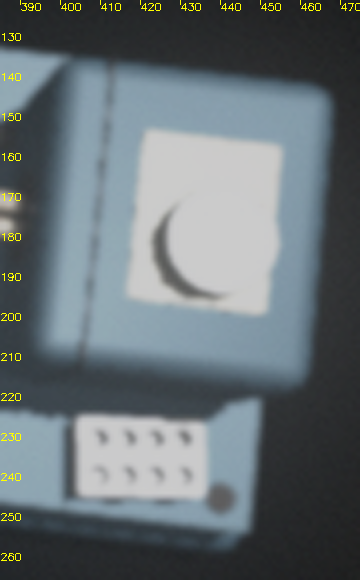

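View pics/d3.png

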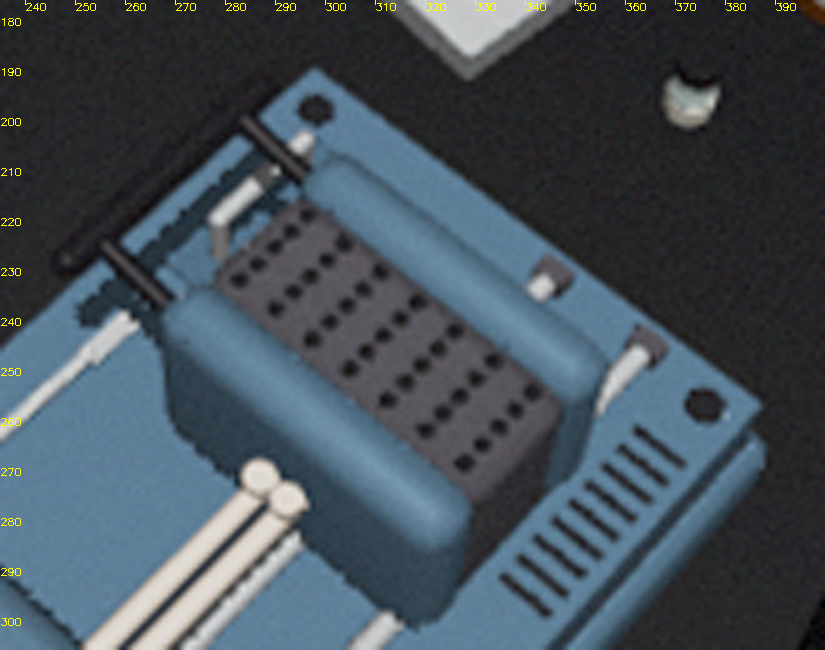

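View pics/d4.png

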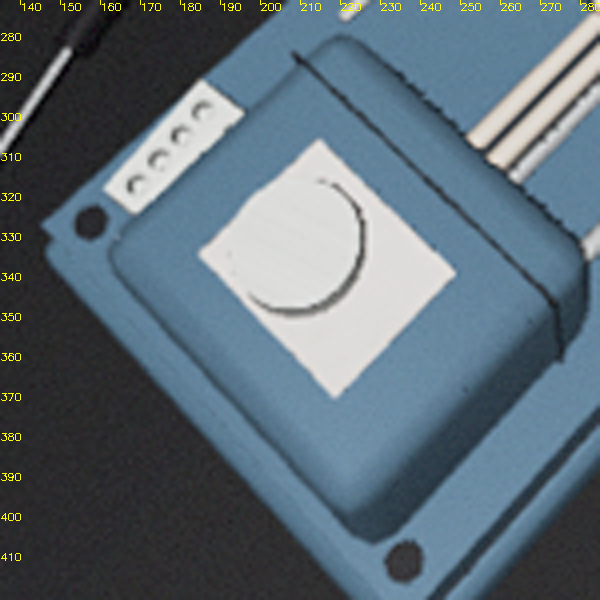

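```bash
python3 - <<'E'
from h import *
def obs(p):
    q,a,b,c,d=p[3:8]
    return [("top",[-.110,-.005+q+.073,.212],(281,213.8)),("top",[-.110,-.005+q-.073,.212],(339.3,220.6)),
       ("scene",[-.110,-.005+q+.073,.212],(291,192)),("scene",[-.110,-.005+q-.073,.212],(247.5,227.5)),
       ("scene",[-a,b,.1],(298,197)),("scene",[a,b,.1],(376,256)),("scene",[-a,-b,.1],(158,325.5)),("scene",[a,-b,.1],(236,410.5)),
       ("top",[a,b,.1],(270.4,126)),("top",[-a,b,.1],(258,222)),("top",[-a,-b,.1],(440.2,244.5)),
       ("scene",[-c,d,.1],(298,189)),("scene",[c,d,.1],(387.5,256)),("scene",[-c,-d,.1],(145.5,327)),
       ("top",[c,d,.1],(263,117.5)),("top",[-c,d,.1],(249,230)),("top",[-c,-d,.1],(447,252.5)),
       ("scene",[-.105,.170+p[8],.140],(297,202.5)),("scene",[-.105,.170-p[8],.140],(277.7,219.5))]
def f(p): return np.concatenate([proj(n,W(p,P))-x for n,P,x in obs(p)])
s=least_squares(f,[.62,.0,-.1,.1,.14,.25,.16,.26,.034],loss="soft_l1")
print(s.x.round(4),"\n",f(s.x).reshape(-1,2).round(1))
p=s.x;np.save("pose.npy",p)
for nm,P in dict(grip=[-.110,-.005+p[3],.212],griphome=[-.110,-.005,.212],pull=[-.105,.17,.14],hinge=[-.005,.17,.1],slot=[-.065,.17,.05]).items(): print(nm,W(p,P).round(4))
E
```

```text
[ 0.6045 -0.1339 -0.1423  0.1153  0.1301  0.2395  0.1499  0.2606  0.0353] 
 [[-2.7 -0.9]
 [-0.3 -0.2]
 [-1.9 -1.3]
 [-1.5  1.9]
 [-0.4  0.2]
 [-0.5  0.4]
 [-0.4  0.4]
 [ 0.2  0.4]
 [-0.4 -0.7]
 [-0.5 -0.8]
 [-1.2 -0.7]
 [-0.6 -0.6]
 [-0.4 -0.4]
 [-0.7 -0.3]
 [ 0.2 -0.2]
 [-0.4 -2.3]
 [-0.7 -0.1]
 [-0.7 -0.2]
 [-0.2  0.2]]
grip [ 0.5113 -0.0092  0.212 ]
griphome [ 0.4949 -0.1233  0.212 ]
pull [0.5247 0.0493 0.14  ]
hinge [0.6237 0.0351 0.1   ]
slot [0.5643 0.0436 0.05  ]
```

```bash
cat > d.py <<'E'
import sys
from h import *
from bench import sensors
from scipy.spatial.transform import Rotation as Ro
p=np.load("pose.npy")
def go(w,ang=None):
    s=sensors.observe();r=Ro.from_rotvec(s["eef_rot"]).as_matrix()
    a=np.degrees(np.arctan2(r[1,0],r[0,0]))
    print("t",round(s["time_s"],2),"tcp",s["tcp_pos"].round(4),"xang",a.round(2),"tilt",r[:,2].round(3),"F",s["contact_force"].round(1),"gap",round(s["finger_gap"],4),"j",s["joint_pos"].round(2))
    w=np.asarray(w)
    print("target",w.round(4),"shift mm",((w-s["tcp_pos"])@r*1000).round(1), "twist",None if ang is None else ((a-ang+180)%360-180).round(2))
YAW=np.degrees(p[2])
E
python3 - <<'E'
from d import *
print(YAW)
g=W(p,[-.110,-.005+p[3],.212-.016+.09]);go(g,YAW)
E
```

```text
-8.154846170126193
t 0.1 tcp [0.1839 0.5706 0.2305] xang 72.13 tilt [-0.    -0.001 -1.   ] F [0.1 0.2 0.4] gap 0.0857 j [ 1.26  0.31 -0.05  1.21 -0.    1.57]
target [ 0.5113 -0.0092  0.286 ] shift mm [-451.4  489.5  -54.8] twist 80.29
```

```bash
python3 -m jog '[[0,0,-0.03,0],[-0.03,0.033,-0.055,8],[-0.07,0.076,-0.055,16],[-0.11,0.119,-0.055,24],[-0.15,0.163,-0.055,32],[-0.19,0.206,-0.055,40],[-0.23,0.249,-0.055,48],[-0.27,0.293,-0.055,56],[-0.30,0.325,-0.055,64],[-0.32,0.347,-0.055,72]]' 0.25
python3 - <<'E'
from d import *
from crop import *
from bench import read_camera
g=W(p,[-.110,-.005+p[3],.212-.016+.09]);go(g,YAW)
E
```

```text
time_s: 1.35
tcp_pos: [0.4166, 0.1581, 0.2861]
eef_rot: [3.141, -0.007, -0.001]
contact_force: [-0.3, 0.2, -0.7]
finger_gap: 0.0321
t 1.35 tcp [0.4166 0.1581 0.2861] xang -0.24 tilt [-0. -0. -1.] F [-0.3  0.2 -0.7] gap 0.0321 j [ 0.36  0.   -0.29  1.28 -0.    1.94]
target [ 0.5113 -0.0092  0.286 ] shift mm [9.540e+01 1.668e+02 1.000e-01] twist 7.92
```

```bash
python3 -m jog '[[0.024,0.042,0,2],[0.048,0.084,0,4],[0.071,0.125,0,6],[0.0954,0.1668,0,7.9],[0.0954,0.1668,0,7.9],[0.0954,0.1668,0,7.9],[0.0954,0.1668,0,7.9],[0.0954,0.1668,0,7.9],[0.0954,0.1668,0,7.9],[0.0954,0.1668,0,7.9]]'
python3 - <<'E'
from d import *
from crop import *
from bench import read_camera
g=W(p,[-.110,-.005+p[3],.212-.016+.09]);go(g,YAW)
crop(read_camera("scene"),200,120,400,300,4,"pics/e1.png")
crop(read_camera("top"),235,110,355,260,5,"pics/e2.png")
E
```

```text
time_s: 2.6
tcp_pos: [0.5119, -0.0062, 0.2864]
eef_rot: [-3.134, 0.212, -0.0]
contact_force: [-0.9, -0.7, -0.5]
finger_gap: 0.0319
t 2.6 tcp [ 0.5119 -0.0062  0.2864] xang -7.73 tilt [ 0.  0. -1.] F [-0.9 -0.7 -0.5] gap 0.0319 j [-0.01  0.13 -0.15  1.29  0.    1.69]
target [ 0.5113 -0.0092  0.286 ] shift mm [-0.2  3.   0.4] twist 0.42
```

View pics/e1.png

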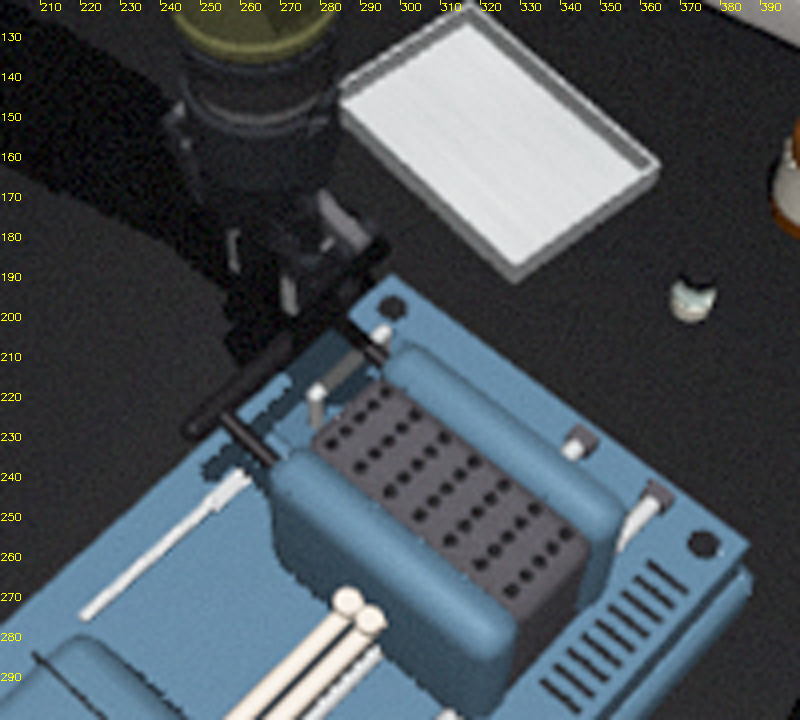

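View pics/e2.png

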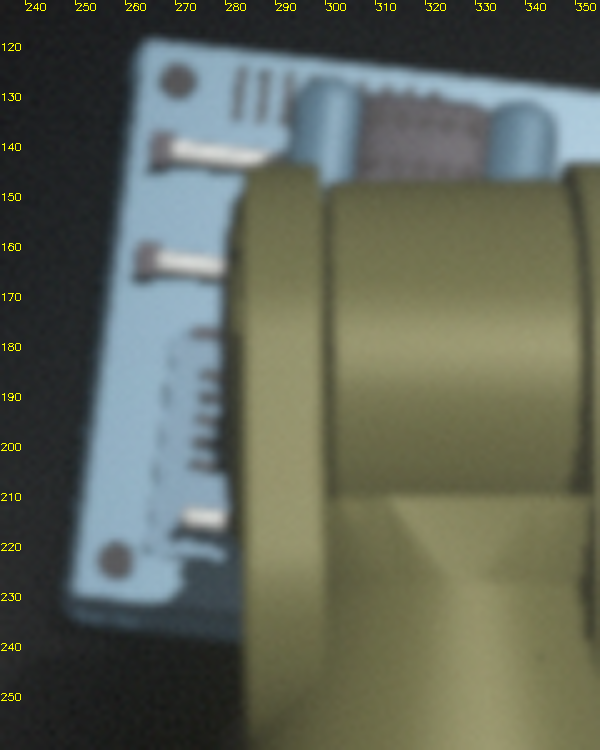

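The fingers at about (258–290, 185–195) in the scene view stand over the handle; descend and close.

```bash
python3 -m jog '[[0,0.002,0.02,0.4],[0,0.002,0.04,0.4],[0,0.002,0.055,0.4],[0,0.002,0.07,0.4],[0,0.002,0.08,0.4],[0,0.002,0.088,0.4],[0,0.002,0.091,0.4],[0,0.002,0.091,0.4],[0,0.002,0.091,0.4],[0,0.002,0.091,0.4]]'
python3 -m jog '[[0,0,0,0],[0,0,0,0],[0,0,0,0],[0,0,0,0],[0,0,0,0],[0,0,0,0],[0,0,0,0],[0,0,0,0],[0,0,0,0],[0,0,0,0]]' 1
python3 - <<'E'
from d import *
g=W(p,[-.110,-.005,.196]);go(g,YAW)
E
```

```text
time_s: 3.95
tcp_pos: [0.512, -0.0085, 0.1957]
eef_rot: [-3.134, 0.224, -0.001]
contact_force: [-0.4, -0.7, 0.2]
finger_gap: 0.0319
time_s: 5.2
tcp_pos: [0.5107, -0.0083, 0.1957]
eef_rot: [-3.133, 0.224, 0.002]
contact_force: [-3.8, 0.5, 4.9]
finger_gap: 0.0138
t 5.2 tcp [ 0.5107 -0.0083  0.1957] xang -8.16 tilt [-0.001  0.    -1.   ] F [-3.8  0.5  4.9] gap 0.0138 j [-0.02  0.17 -0.32  1.09  0.    1.7 ]
target [ 0.4949 -0.1233  0.196 ] shift mm [  0.8 116.   -0.4] twist -0.01
```

```bash
python3 -m jog '[[0,0.007,0,0],[0,0.02,0,0],[0,0.035,0,0],[0,0.05,0,0],[0,0.065,0,0],[0,0.08,0,0],[0,0.093,0,0],[0,0.102,0,0],[0,0.106,0,0],[0,0.107,0,0]]'
python3 - <<'E'
from d import *
g=W(p,[-.110,-.005,.196]);go(g,YAW)
E
python3 -m jog '[[0,0.002,0,0],[0,0.004,0,0],[0,0.006,0,0],[0,0.008,0,0],[0,0.010,0,0],[0,0.012,0,0],[0,0.014,0,0],[0,0.015,0,0],[0,0.015,0,0],[0,0.015,0,0]]'
python3 - <<'E'
from d import *
g=W(p,[-.110,-.005,.196]);go(g,YAW)
E
```

```text
time_s: 6.45
tcp_pos: [0.4955, -0.1137, 0.1957]
eef_rot: [-3.132, 0.223, 0.002]
contact_force: [-3.7, 3.8, 6.0]
finger_gap: 0.014
t 6.45 tcp [ 0.4955 -0.1137  0.1957] xang -8.16 tilt [-0.001  0.002 -1.   ] F [-3.7  3.8  6. ] gap 0.014 j [-0.23  0.16 -0.32  1.09  0.    1.49]
target [ 0.4949 -0.1233  0.196 ] shift mm [ 0.8  9.5 -0.3] twist -0.01
time_s: 7.7
tcp_pos: [0.4944, -0.1216, 0.1957]
eef_rot: [-3.118, 0.217, -0.0]
contact_force: [-0.8, 26.6, 6.9]
finger_gap: 0.0138
t 7.7 tcp [ 0.4944 -0.1216  0.1957] xang -7.95 tilt [ 0.001  0.016 -1.   ] F [-0.8 26.6  6.9] gap 0.0138 j [-0.25  0.16 -0.32  1.09  0.02  1.46]
target [ 0.4949 -0.1233  0.196 ] shift mm [ 0.8  1.5 -0.4] twist 0.2
```

```bash
python3 -m jog '[[0,-0.003,0,0],[0,-0.003,0,0],[0,-0.003,0,0],[0,-0.003,0,0],[0,-0.003,-0.02,0],[0,-0.003,-0.04,0],[0,-0.003,-0.06,0],[0,-0.003,-0.08,0],[0,-0.003,-0.10,0],[0,-0.003,-0.10,0]]' 0.25
python3 - <<'E'
from d import *
from crop import *
from bench import read_camera
b=read_camera("scene");cv2.imwrite("pics/f0.png",b)
crop(b,180,180,400,330,3,"pics/f1.png")
p0=W(p,[-.105,.17,.140-.014+.12]);go(p0,YAW)
E
```

```text
time_s: 8.95
tcp_pos: [0.4957, -0.1268, 0.2966]
eef_rot: [3.133, -0.224, 0.004]
contact_force: [0.5, 0.3, 0.2]
finger_gap: 0.0322
t 9.0 tcp [ 0.4952 -0.1266  0.2955] xang -8.18 tilt [ 0.001 -0.    -1.   ] F [-0.1 -0.7 -0.7] gap 0.0324 j [-0.25  0.13 -0.14  1.31 -0.    1.46]
target [0.5247 0.0493 0.246 ] shift mm [   4.2 -178.3   49.4] twist -0.03
```

View pics/f1.png

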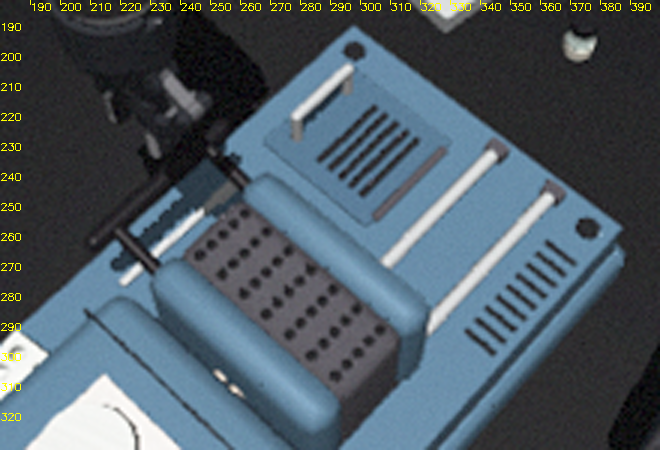

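```bash
python3 - <<'E'
from d import *
print(proj("scene",W(p,[-.11,-.078,.212])),proj("scene",W(p,[-.11,.068,.212])),proj("scene",W(p,[-.105,.170+.035,.14])),proj("scene",W(p,[-.105,.17-.035,.14])))
E
python3 -m jog '[[0,-0.015,0,0],[0.001,-0.04,0,0],[0.002,-0.07,0,0],[0.003,-0.1,0,0],[0.004,-0.13,0.01,0],[0.004,-0.155,0.025,0],[0.0042,-0.172,0.04,0],[0.0042,-0.178,0.0494,0],[0.0042,-0.1783,0.0494,0],[0.0042,-0.1783,0.0494,0]]' 0.3
python3 - <<'E'
from d import *
from crop import *
from bench import read_camera
go(W(p,[-.105,.17,.140-.014]),YAW)
b=read_camera("scene");cv2.imwrite("pics/g0.png",b)
crop(b,180,150,380,300,4,"pics/g1.png",1.3)
E
```

```text
[208.4898851 263.2235354] [255.49526472 220.92493519] [296.1805448  202.40541204] [277.53057587 219.62800878]
time_s: 10.25
tcp_pos: [0.5244, 0.049, 0.2463]
eef_rot: [3.133, -0.225, 0.001]
contact_force: [-0.5, -0.2, 0.9]
finger_gap: 0.03
t 10.25 tcp [0.5244 0.049  0.2463] xang -8.21 tilt [ 0. -0. -1.] F [-0.5 -0.2  0.9] gap 0.03 j [ 0.09  0.17 -0.2   1.2  -0.    1.81]
target [0.5247 0.0493 0.126 ] shift mm [  0.2  -0.3 120.3] twist -0.05
```

View pics/g1.png

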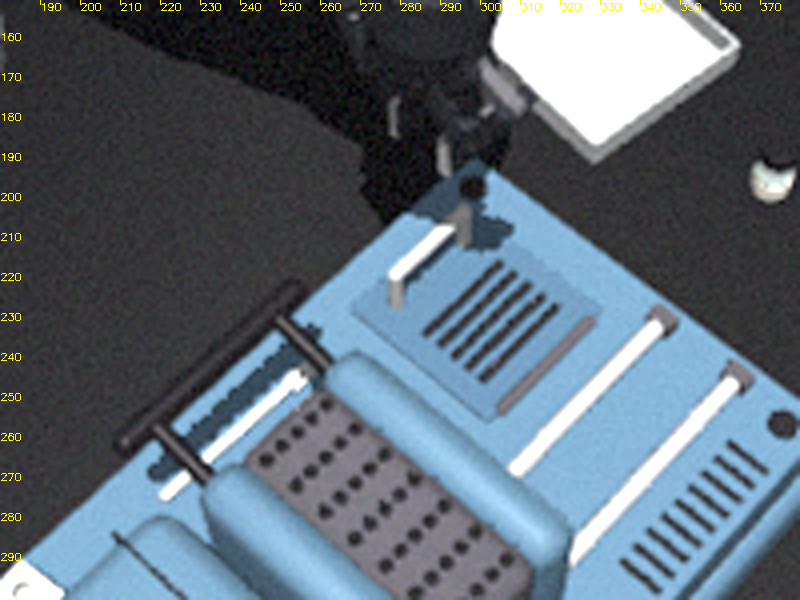

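The handle spans (211,261) to (254,221), which matches the home prediction. The pull at (278–296, 202–220) is free. Descend onto the pull and grip it.

```bash
python3 -m jog '[[0,0,0.02,0],[0,0,0.045,0],[0,0,0.065,0],[0,0,0.085,0],[0,0,0.1,0],[0,0,0.112,0],[0,0,0.118,0],[0,0,0.1203,0],[0,0,0.1203,0],[0,0,0.1203,0]]'
python3 -m jog '[[0,0,0,0],[0,0,0,0],[0,0,0,0],[0,0,0,0],[0,0,0,0],[0,0,0,0],[0,0,0,0],[0,0,0,0],[0,0,0,0],[0,0,0,0]]' 1
python3 - <<'E'
from d import *
go(W(p,[-.105,.17,.140-.014]),YAW)
for t in range(10,96,5):
    a=np.radians(t);f=.1*np.cos(a)-.04*np.sin(a);u=.1*np.sin(a)+.04*np.cos(a)
    print(t,round(100-f*1000,1),round(u*1000-40,1))
E
```

```text
time_s: 11.55
tcp_pos: [0.5247, 0.0497, 0.1261]
eef_rot: [-3.133, 0.224, -0.001]
contact_force: [-0.3, 0.4, 0.7]
finger_gap: 0.0301
time_s: 12.8
tcp_pos: [0.5241, 0.0497, 0.126]
eef_rot: [-3.133, 0.224, 0.0]
contact_force: [-2.9, 0.3, 6.0]
finger_gap: 0.0075
t 12.8 tcp [0.5241 0.0497 0.126 ] xang -8.16 tilt [-0.  0. -1.] F [-2.9  0.3  6. ] gap 0.0075 j [ 0.09  0.24 -0.39  0.94  0.    1.81]
target [0.5247 0.0493 0.126 ] shift mm [ 0.7  0.3 -0. ] twist -0.01
10 8.5 16.8
15 13.8 24.5
20 19.7 31.8
25 26.3 38.5
30 33.4 44.6
35 41.0 50.1
40 49.1 54.9
45 57.6 59.0
50 66.4 62.3
55 75.4 64.9
60 84.6 66.6
65 94.0 67.5
70 103.4 67.7
75 112.8 66.9
80 122.0 65.4
85 131.1 63.1
90 140.0 60.0
95 148.6 56.1
```

```bash
python3 -m jog '[[0.002,0,-0.004,0],[0.005,0,-0.011,0],[0.0085,0,-0.0168,0],[0.0138,0,-0.0245,0],[0.0197,0,-0.0318,0],[0.0263,0,-0.0385,0],[0.0334,0,-0.0446,0],[0.041,0,-0.0501,0],[0.0491,0,-0.0549,0],[0.0491,0,-0.0549,0]]'
python3 - <<'E'
from d import *
a=np.radians(40);f=.1*np.cos(a)-.04*np.sin(a);u=.1*np.sin(a)+.04*np.cos(a)
go(W(p,[-.005-f,.17,.1+u-.014]),YAW)
from crop import *
from bench import read_camera
b=read_camera("scene");crop(b,220,130,380,270,5,"pics/i1.png",1.3)
E
```

```text
time_s: 14.05
tcp_pos: [0.5719, 0.0428, 0.1832]
eef_rot: [-3.133, 0.223, 0.002]
contact_force: [-13.9, 1.8, 17.7]
finger_gap: 0.0072
t 14.05 tcp [0.5719 0.0428 0.1832] xang -8.16 tilt [-0.001  0.001 -1.   ] F [-13.9   1.8  17.7] gap 0.0072 j [ 0.07  0.29 -0.19  1.09  0.    1.79]
target [0.5733 0.0423 0.1809] shift mm [1.5 0.3 2.3] twist -0.0
```

View pics/i1.png

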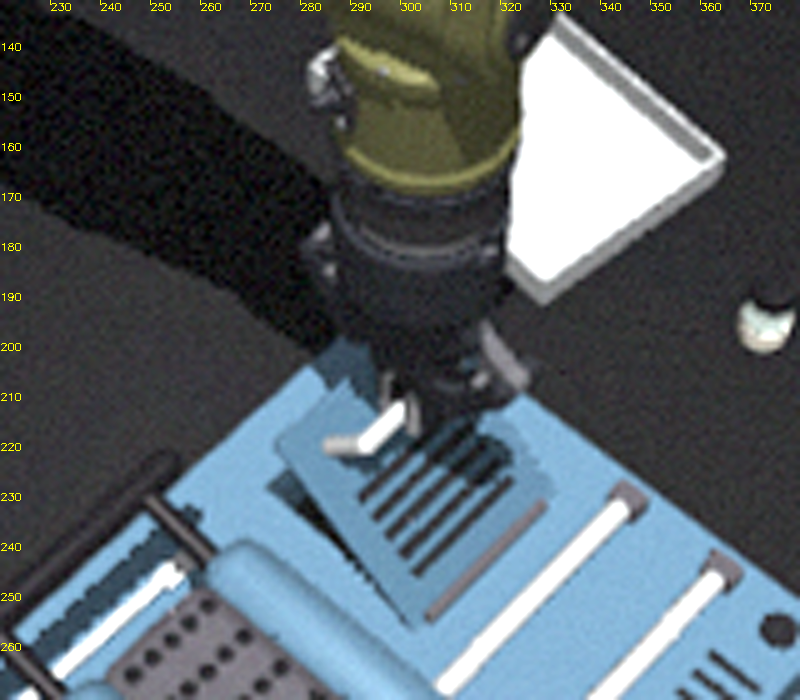

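```bash
python3 -m jog '[[0.0077,0,-0.006,0],[0.0167,0,-0.0094,0],[0.026,0,-0.012,0],[0.0353,0,-0.0137,0],[0.0448,0,-0.0146,0],[0.0544,0,-0.0148,0],[0.064,0,-0.014,0],[0.0734,0,-0.0125,0],[0.0734,0,-0.0125,0],[0.0734,0,-0.0125,0]]'
python3 - <<'E'
from d import *
a=np.radians(90);f=.1*np.cos(a)-.04*np.sin(a);u=.1*np.sin(a)+.04*np.cos(a)
go(W(p,[-.005-f,.17,.1+u-.014]),YAW)
from crop import *
from bench import read_camera
b=read_camera("scene");crop(b,220,130,380,270,5,"pics/i2.png",1.3)
E
```

```text
time_s: 15.35
tcp_pos: [0.6476, 0.0319, 0.1945]
eef_rot: [3.133, -0.224, 0.006]
contact_force: [-0.6, 0.4, 5.4]
finger_gap: 0.0074
t 15.35 tcp [0.6476 0.0319 0.1945] xang -8.18 tilt [ 0.004 -0.001 -1.   ] F [-0.6  0.4  5.4] gap 0.0074 j [ 0.05  0.42  0.02  1.17 -0.    1.76]
target [0.6633 0.0294 0.186 ] shift mm [15.8  0.2  8.5] twist -0.02
```

View pics/i2.png

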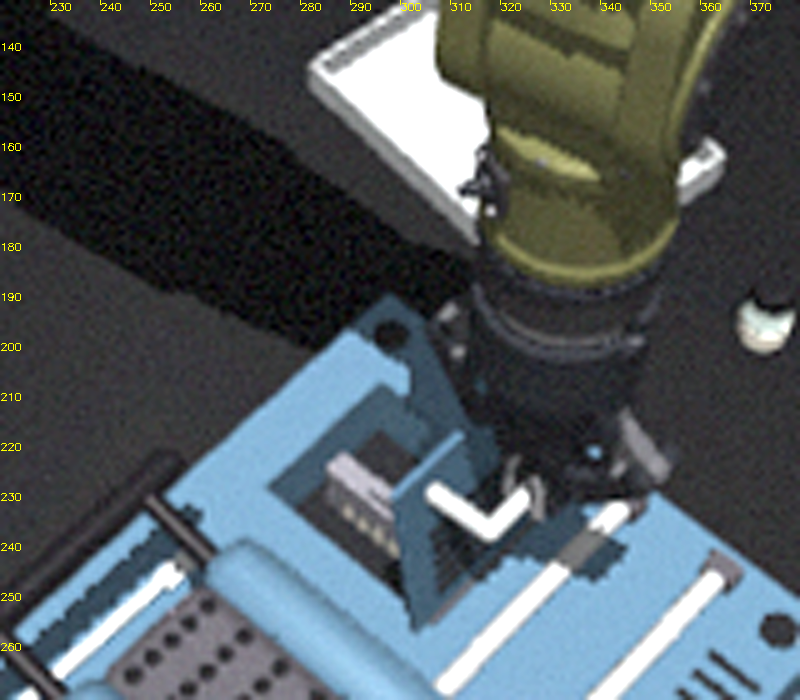

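```bash
python3 -m jog '[[0.004,0,0.0008,0],[0.008,0,0.002,0],[0.012,0,0.0033,0],[0.015,0,0.0043,0],[0.018,0,0.0054,0],[0.0185,0,0.0056,0],[0.0185,0,0.0056,0],[0.0185,0,0.0056,0],[0.0185,0,0.0056,0],[0.0185,0,0.0056,0]]'
python3 - <<'E'
from d import *
a=np.radians(90);f=.1*np.cos(a)-.04*np.sin(a);u=.1*np.sin(a)+.04*np.cos(a)
go(W(p,[-.005-f,.17,.1+u-.014]),YAW)
from crop import *
from bench import read_camera
b=read_camera("scene");crop(b,220,130,380,270,5,"pics/i3.png",1.3)
for t in (85,90,95):
  a=np.radians(t)
  print(t,[proj("scene",W(p,[-.005-.12*np.cos(a)+.005*np.sin(a),.17+s,.1+.12*np.sin(a)])).round(1) for s in(-.055,.055)],[proj("scene",W(p,[-.005-.1*np.cos(a)+.04*np.sin(a),.17-.035,.1+.1*np.sin(a)+.04*np.cos(a)])).round(1)])
E
```

```text
time_s: 16.65
tcp_pos: [0.6645, 0.0295, 0.1882]
eef_rot: [-3.134, 0.224, -0.002]
contact_force: [-1.9, 0.2, 6.0]
finger_gap: 0.0074
t 16.65 tcp [0.6645 0.0295 0.1882] xang -8.17 tilt [ 0.001 -0.    -1.   ] F [-1.9  0.2  6. ] gap 0.0074 j [ 0.04  0.45  0.06  1.17 -0.    1.76]
target [0.6633 0.0294 0.186 ] shift mm [-1.2  0.3  2.2] twist -0.01
85 [array([301.1, 231.8]), array([332.2, 201.7])] [array([318.8, 239.2])]
90 [array([304.6, 234.5]), array([335.7, 204.1])] [array([321.7, 242.2])]
95 [array([308.1, 237.3]), array([339.1, 206.8])] [array([324.4, 245.2])]
```

View pics/i3.png

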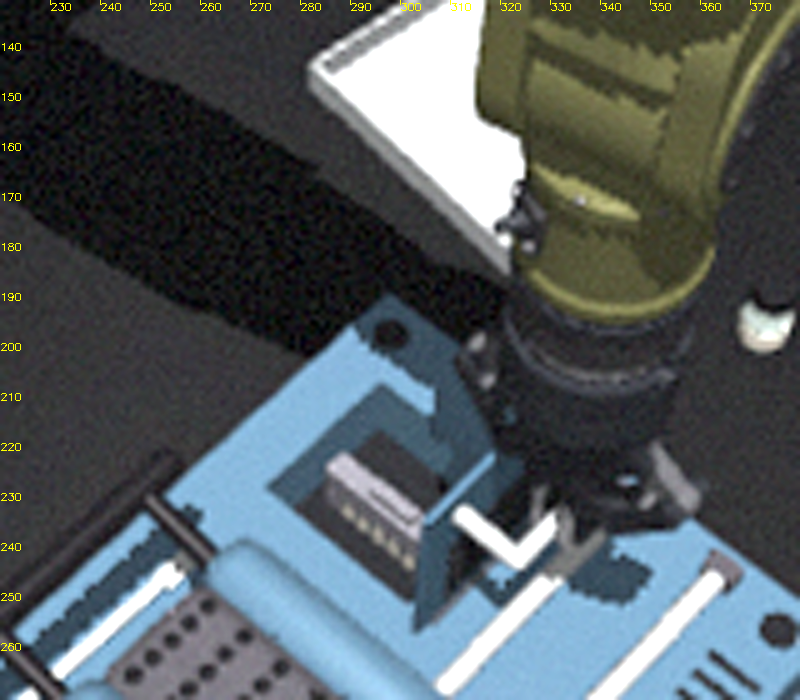

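```bash
python3 -m jog '[[0,0,0,0],[0,0,0,0],[0,0,0,0],[0,0,-0.015,0],[0,0,-0.03,0],[0,0,-0.05,0],[0,0,-0.075,0],[0,0,-0.1,0],[-0.02,0,-0.11,0],[-0.04,0,-0.11,0]]' 0.58
python3 - <<'E'
from d import *
go(W(p,[-.065,.17,.298]),YAW+90)
from crop import *
from bench import read_camera
b=read_camera("scene");crop(b,220,130,380,270,5,"pics/j1.png",1.3)
E
```

```text
time_s: 17.95
tcp_pos: [0.6249, 0.0353, 0.3001]
eef_rot: [-3.133, 0.224, -0.006]
contact_force: [-0.4, 0.5, 0.3]
finger_gap: 0.0179
t 17.95 tcp [0.6249 0.0353 0.3001] xang -8.17 tilt [ 0.004  0.    -1.   ] F [-0.4  0.5  0.3] gap 0.0179 j [ 0.06  0.35  0.15  1.37 -0.    1.77]
target [0.5643 0.0436 0.298 ] shift mm [-61.1   0.4   1.9] twist -90.02
```

View pics/j1.png

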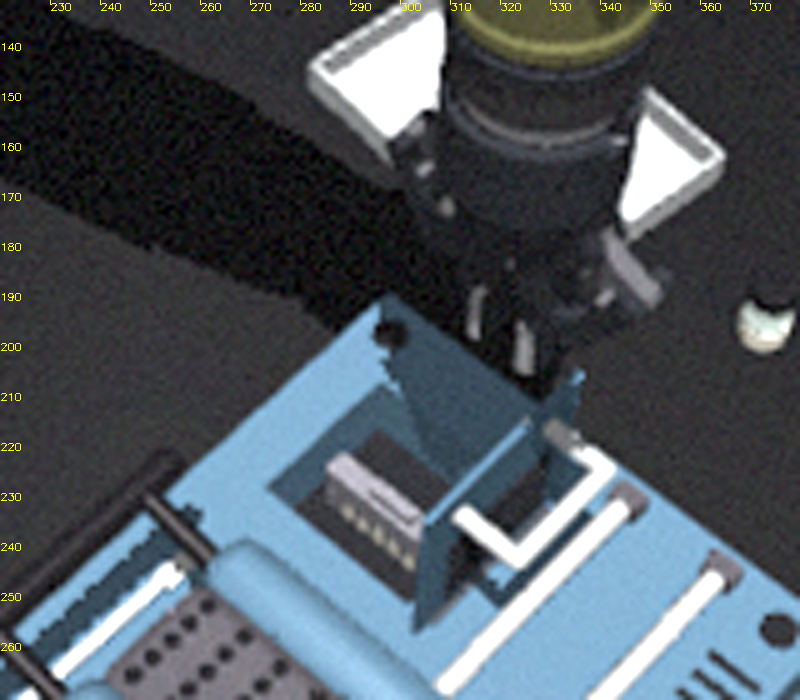

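```bash
python3 - <<'E'
from d import *
print([proj("scene",W(p,[-.1075,.17+s,.082])).round(1) for s in(.007,-.007)],[proj("scene",W(p,[-.065+a,.17+s,.091])).round(1) for a in(-.015,.015) for s in(.004,-.004)])
E
python3 -m jog '[[-0.01,0,0,-9],[-0.02,0,0,-18],[-0.03,0,0,-27],[-0.04,0,0,-36],[-0.05,0,0,-46],[-0.058,0,0,-56],[-0.061,0,0,-66],[-0.061,0,0,-76],[-0.061,0,0,-85],[-0.061,0,0,-90]]' 0.1
python3 - <<'E'
from d import *
go(W(p,[-.065,.17,.057]),YAW+90)
E
```

```text
[array([288.1, 220.1]), array([284.5, 223.5])] [array([295. , 225.2]), array([293. , 227.2]), array([303.6, 232. ]), array([301.6, 234. ])]
time_s: 19.25
tcp_pos: [0.5644, 0.0439, 0.2986]
eef_rot: [2.37, 2.061, 0.002]
contact_force: [-0.2, -0.1, 0.3]
finger_gap: 0.0384
t 19.25 tcp [0.5644 0.0439 0.2986] xang 82.03 tilt [ 0.002  0.    -1.   ] F [-0.2 -0.1  0.3] gap 0.0384 j [ 0.08  0.23 -0.    1.33 -0.    0.22]
target [0.5643 0.0436 0.057 ] shift mm [ -0.4  -0.4 241.6] twist 0.19
```

```bash
python3 -m jog '[[0,0,0.02,0],[0,0,0.045,0.2],[0,0,0.07,0.2],[0,0,0.095,0.2],[0,0,0.12,0.2],[0,0,0.145,0.2],[0,0,0.165,0.2],[0,0,0.18,0.2],[0,0,0.187,0.2],[0,0,0.187,0.2]]'
python3 - <<'E'
from d import *
go(W(p,[-.065,.17,.057]),YAW+90)
from crop import *
from bench import read_camera
b=read_camera("scene");crop(b,220,130,380,270,5,"pics/k1.png",1.3)
E
```

```text
time_s: 20.5
tcp_pos: [0.564, 0.0439, 0.1105]
eef_rot: [-2.378, -2.053, 0.0]
contact_force: [0.1, -0.3, 0.1]
finger_gap: 0.0386
t 20.5 tcp [0.564  0.0439 0.1105] xang 81.63 tilt [-0. -0. -1.] F [ 0.1 -0.3  0.1] gap 0.0386 j [ 0.08  0.33 -0.32  0.93 -0.    0.22]
target [0.5643 0.0436 0.057 ] shift mm [-0.2  0.4 53.5] twist -0.21
```

View pics/k1.png

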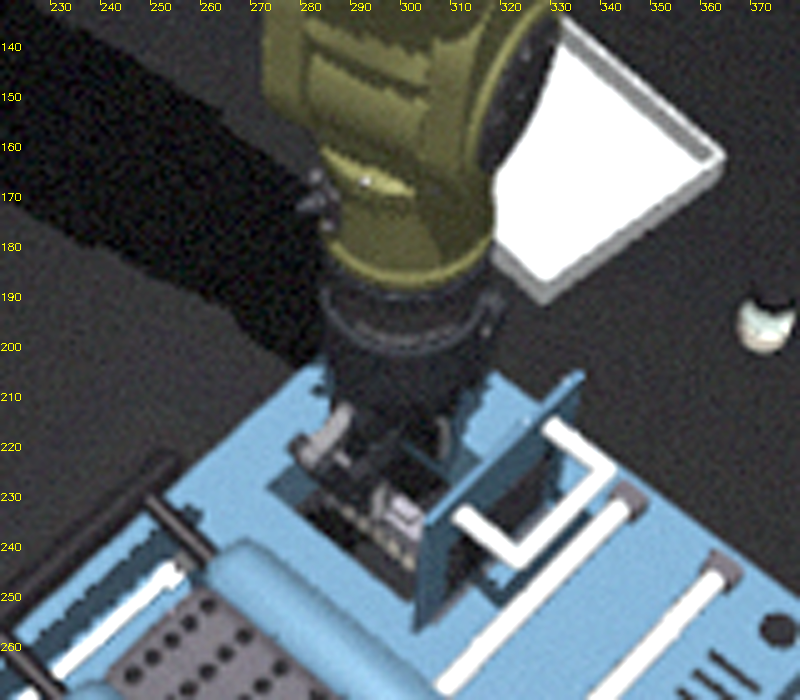

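```bash
python3 -m jog '[[0,-0.004,0.01,-0.2],[0,-0.006,0.02,-0.2],[0,-0.006,0.03,-0.2],[0,-0.006,0.038,-0.2],[0,-0.006,0.045,-0.2],[0,-0.006,0.05,-0.2],[0,-0.006,0.0525,-0.2],[0,-0.006,0.0535,-0.2],[0,-0.006,0.0535,-0.2],[0,-0.006,0.0535,-0.2]]'
python3 -m jog '[[0,0,0,0],[0,0,0,0],[0,0,0,0],[0,0,0,0],[0,0,0,0],[0,0,0,0],[0,0,0,0],[0,0,0,0],[0,0,0,0],[0,0,0,0]]' 1
python3 - <<'E'
from d import *
go(W(p,[-.065,.17,.057]),YAW+90)
from crop import *
from bench import read_camera
b=read_camera("scene");crop(b,220,130,380,270,5,"pics/k2.png",1.3)
E
```

```text
time_s: 21.8
tcp_pos: [0.5581, 0.0448, 0.0571]
eef_rot: [2.374, 2.057, 0.001]
contact_force: [0.6, 0.9, -0.9]
finger_gap: 0.0384
time_s: 23.05
tcp_pos: [0.5581, 0.0447, 0.0571]
eef_rot: [2.374, 2.057, 0.0]
contact_force: [-0.9, 0.2, 6.2]
finger_gap: 0.0128
t 23.05 tcp [0.5581 0.0447 0.0571] xang 81.83 tilt [ 0. -0. -1.] F [-0.9  0.2  6.2] gap 0.0128 j [ 0.08  0.37 -0.39  0.81 -0.    0.22]
target [0.5643 0.0436 0.057 ] shift mm [-0.2  6.3  0.1] twist -0.01
```

View pics/k2.png

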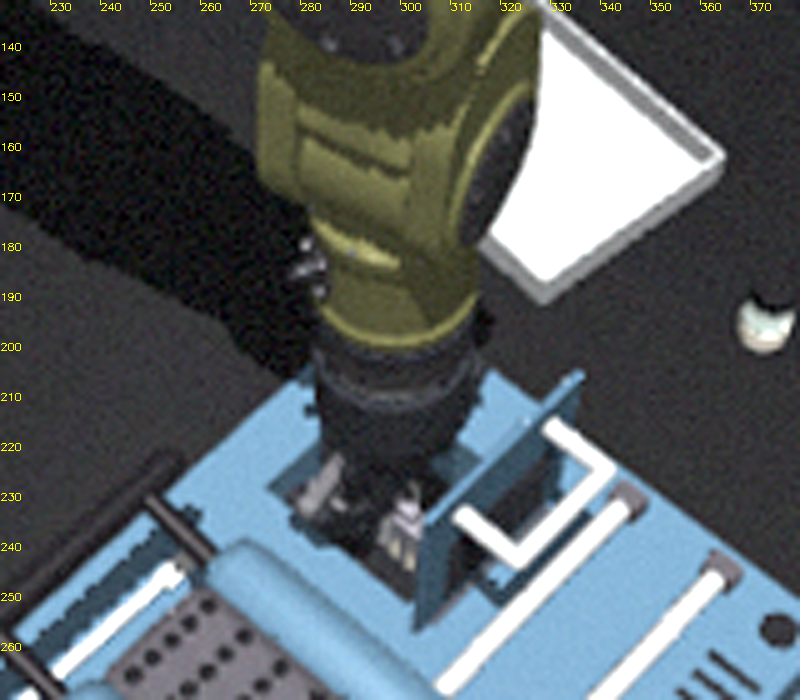

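Gap 12.8 mm: the frame is gripped and the flap still stands. Lift straight up, slowly at first.

```bash
python3 -m jog '[[0,0,-0.004,0],[0,0,-0.01,0],[0,0,-0.018,0],[0,0,-0.028,0],[0,0,-0.042,0],[0,0,-0.06,0],[0,0,-0.08,0],[0,0,-0.1,0],[0,0,-0.12,0],[0,0,-0.125,0]]'
python3 - <<'E'
from d import *
from crop import *
from bench import read_camera
b=read_camera("scene");crop(b,220,100,380,260,5,"pics/l1.png",1.3)
go([.449,.344,.2],YAW+90)
E
```

```text
time_s: 24.35
tcp_pos: [0.559, 0.0449, 0.1841]
eef_rot: [2.373, 2.056, 0.004]
contact_force: [-0.4, -0.1, -1.5]
finger_gap: 0.0125
t 24.4 tcp [0.5588 0.0449 0.1837] xang 81.84 tilt [ 0.003  0.    -1.   ] F [ 0.1  0.1 -1.4] gap 0.0129 j [ 0.08  0.26 -0.23  1.08 -0.    0.22]
target [0.449 0.344 0.2  ] shift mm [ 280.5 -151.2  -16.5] twist -0.01
```

View pics/l1.png

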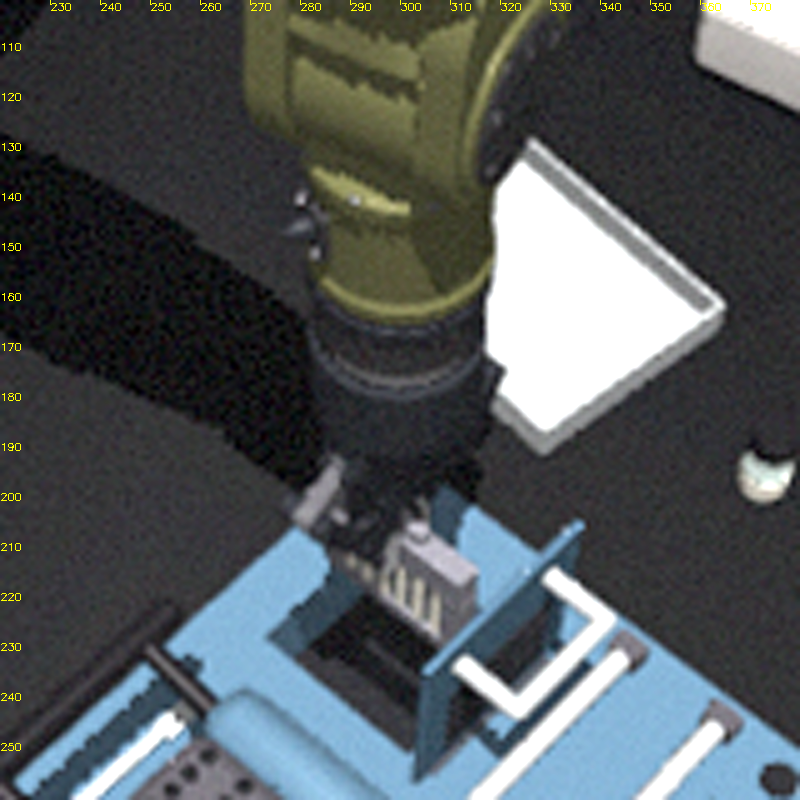

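Filter is out and level at (290–314, 205–228). Carry it to the tray over two calls.

```bash
python3 -m jog '[[0.004,-0.002,-0.002,0],[0.012,-0.006,-0.004,0],[0.025,-0.014,-0.005,0],[0.042,-0.023,-0.005,0],[0.062,-0.034,-0.005,0],[0.084,-0.047,-0.005,0],[0.106,-0.06,-0.005,0],[0.128,-0.072,-0.005,0],[0.148,-0.083,-0.005,0],[0.165,-0.092,-0.005,0]]'
python3 -m jog '[[0.018,-0.01,0,0],[0.037,-0.021,0,0],[0.056,-0.032,0.005,0],[0.074,-0.042,0.01,0],[0.09,-0.051,0.018,0],[0.102,-0.057,0.026,0],[0.11,-0.062,0.033,0],[0.114,-0.064,0.038,0],[0.1155,-0.065,0.04,0],[0.1155,-0.065,0.04,0]]'
python3 - <<'E'
from d import *
from crop import *
from bench import read_camera
b=read_camera("scene");cv2.imwrite("pics/m0.png",b);crop(b,200,50,400,200,4,"pics/m1.png",1.)
cv2.imwrite("pics/m2.png",read_camera("top"))
go([.443,.345,.15],YAW+90)
T=[(283.5,151),(321.5,122.5),(363.5,160.5),(328,187.5)]
E
```

```text
time_s: 25.65
tcp_pos: [0.4892, 0.2229, 0.1868]
eef_rot: [-2.372, -2.059, 0.0]
contact_force: [-0.1, -0.2, -2.4]
finger_gap: 0.0131
time_s: 26.9
tcp_pos: [0.4425, 0.3445, 0.1469]
eef_rot: [2.374, 2.057, -0.0]
contact_force: [0.3, -1.0, -1.7]
finger_gap: 0.013
t 27.0 tcp [0.4427 0.3445 0.1472] xang 81.81 tilt [ 0.  0. -1.] F [ 0.5  0.1 -0.6] gap 0.0129 j [ 0.66  0.29 -0.28  1.   -0.    0.8 ]
target [0.443 0.345 0.15 ] shift mm [ 0.5  0.3 -2.8] twist -0.04
```

View pics/m1.png

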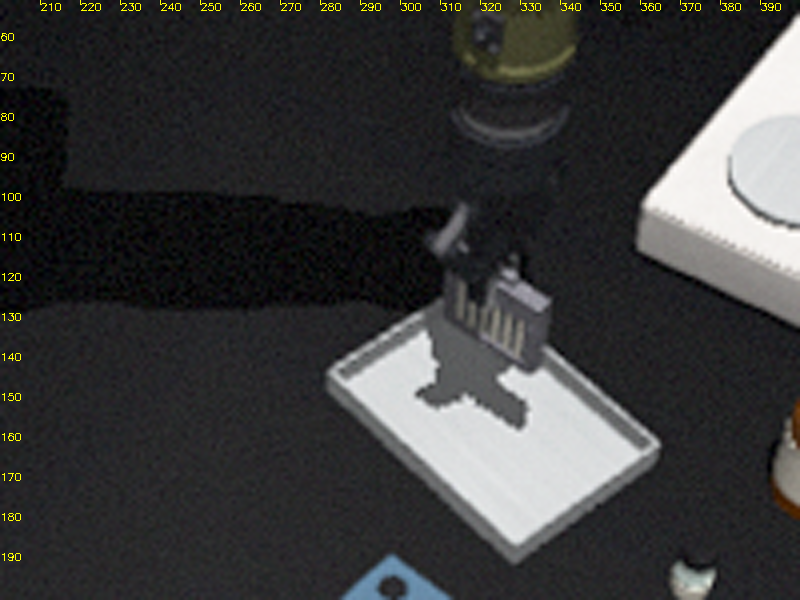

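View pics/m2.png

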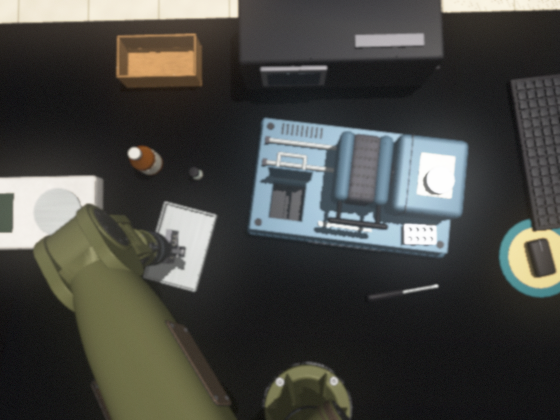

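View pics/m0.png

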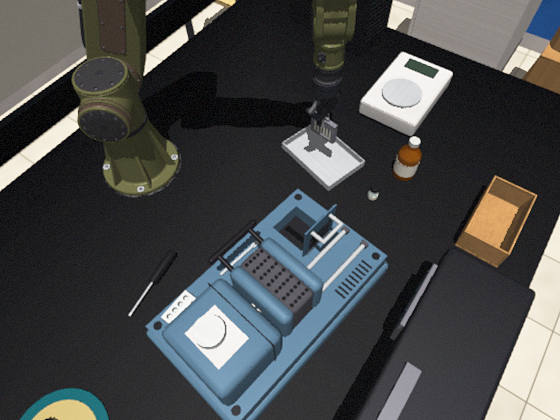

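```bash
python3 - <<'E'
from h import *
a=onplane("scene",(282.5,144),.025);b=onplane("scene",(364.5,161),.025);print(a,b,(a+b)/2)
E
python3 -m jog '[[0,0,0,0],[0,0,0,0],[0,0,0,0],[0,0,0,0],[0,0,0,0],[0,0,0,0],[0,0,0,0],[0,0,0,0],[0,0,0,0],[0,0,0,0]]'
python3 - <<'E'
from d import *
from crop import *
from bench import read_camera
a=read_camera("top");b=read_camera("scene")
crop(a,235,110,475,265,3,"pics/n1.png",.9)
crop(b,200,170,400,310,4,"pics/n2.png",1.)
go([.443,.345,.147],YAW+90)
E
```

```text
[0.33169451 0.30429099 0.025     ] [0.57844431 0.39047983 0.025     ] [0.45506941 0.34738541 0.025     ]
time_s: 28.25
tcp_pos: [0.4423, 0.3447, 0.1469]
eef_rot: [-2.374, -2.058, 0.0]
contact_force: [-0.2, 0.2, -1.7]
finger_gap: 0.0128
t 28.35 tcp [0.4423 0.3447 0.1469] xang 81.83 tilt [-0. -0. -1.] F [ 0.2  0.5 -1.9] gap 0.0129 j [ 0.66  0.29 -0.28  1.   -0.    0.8 ]
target [0.443 0.345 0.147] shift mm [ 0.4  0.6 -0.1] twist -0.01
```

View pics/n1.png

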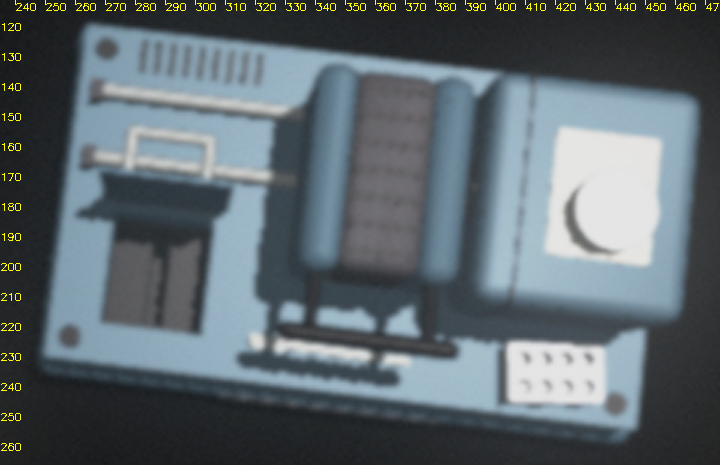

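View pics/n2.png

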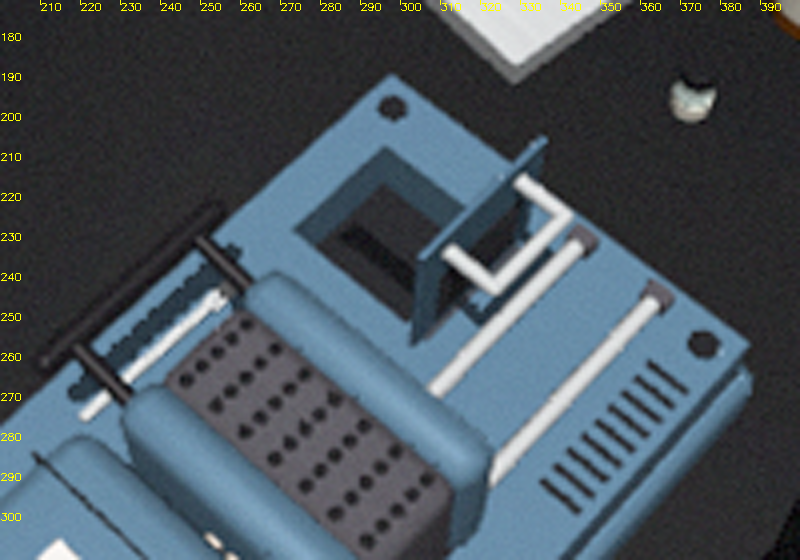

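```bash
python3 - <<'E'
from d import *
for q in(0,.003):
  c=[proj("top",W(p,[-.11,-.005+q+s,.212])) for s in(.073,-.073)]+[proj("scene",W(p,[-.11,-.005+q+s,.212])) for s in(.073,-.073)]
  print(q,np.round(c,1).tolist())
E
```

```text
0 [[326.2, 218.8], [387.2, 226.4], [255.5, 220.9], [208.5, 263.2]]
0.003 [[324.9, 218.7], [385.9, 226.2], [256.4, 220.1], [209.5, 262.3]]
```

```bash
python3 -c "
from bench import ticket
print(ticket.sign_off())"
```

```text
the job is handed in; nothing more can be done
None
```

The job is done and handed in at about 28 s of the 62 s allowed. I slid the furnace home by its handle, lifted the flap upright and drew the filter straight up. I then carried it upright to the tray and am holding it over the middle.

Last checks before handing in:
- **Furnace:** the contact force rose to about 27 N at the stop. In both cameras the handle sits within a few pixels of the predicted home position.
- **Flap:** it stood at about 90–91° when I released it, and looked unchanged in the final pictures.
- **Filter:** the tool is vertical and still, with the filter gripped at a 12.9 mm finger opening. Its lower edge is about 0.10 m above the bench, well clear of the 25 mm tray rim.
- **Tray centring:** the two cameras disagreed slightly on the tray centre, (0.449, 0.344) from the top view and (0.455, 0.347) from the scene view. The filter centre is within about 8 mm of both.
- **Everything else:** the pan tin, crucible block, spatula, vial, solvent and screwdriver look where they were. I checked these by eye only.

One thing ran less cleanly. While lifting the flap, the force reached about 22 N at 40° because my arc was roughly 2 mm too tight. I widened the path, and it had fallen to about 5 N at the next reading.

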